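Aim the steriliser vent spout and hold the vent slide open at the mark

TASK

Vent the steriliser through the low vent unit on the table: with the vent slide still shut, turn the brass swivel spout by its black grip until its tip is over the red line and red catch cup. Then pull the blue-handled spring-return vent slide out until its yellow pointer stands at the red marker, and keep it there: finish while still holding the handle with the gripper, because it snaps shut when let go. Leave everything else on the table where it stands.

Things in the scene. Friction and masses are not known exactly. Their poses are not given: they have to be found in the camera images.
- vent_unit: fixed low white housing with a black deck, 345 (x, from -160 to +185) x 150 (y) x 50 mm high; origin on the table under it, x axis along it, the slide is at its -x part and the spout at its +x part. The slide moves along its -x (about towards the robot). A grey cover, 18 x 85 mm, tops out 70 mm above the table at x = 5 to 23 mm.
- vent_slide: spring-return vent slide: steel carriage 46 x 52 x 12 mm on the deck with an upright blue paddle handle. Origin on the deck (50 mm above the table) under the paddle's centre; axes parallel to vent_unit's. Shut, its origin is at x = -40 mm in vent_unit; it slides up to 70 mm along vent_unit's -x. A spring pulls it shut with 5 N at shut plus 1 N per 10 mm of pull.
- slide_grip (a point): centre point to grip the blue paddle, 44 mm above the slide's origin (94 mm above the table), moves with it. The paddle is 14 mm thick (along the slide's x), 45 mm wide (its y), from 12 to 66 mm above the slide's origin
- slide_pointer (a point): tip of the slide's yellow pointer line, at (0, +40, +10.5) mm from the slide's origin
- slide_mark: small fixed red marker block beside the slide's track, 12 x 24 x 10 mm, its 4 mm thick nose points to the slide; origin on the deck in the nose's line, axes parallel to vent_unit's. The pointer is at the mark when its x in this frame is 0.
- spout: brass swivel spout on the deck turning about the vertical, stiff enough to stay where left (friction 0.08 N m), stops at 1.5 rad clockwise and 1.6 rad anticlockwise from vent_unit's +x. Origin on the turning axis, 56 mm above the table, at (90, 0) mm in vent_unit; x axis along the outlet tube (16 mm thick, 60 mm long, its centre line 20 mm above the origin).
- spout_grip (a point): grip point of the upright black bar on top of the spout, on the turning axis, 54 mm above the spout's origin (110 mm above the table). The bar is 50 mm long along the spout's x, 14 mm thick in its y, from 29 to 74 mm above the spout's origin, with a yellow dash on the outlet side
- spout_tip (a point): end of the spout's outlet tube, 60 mm from the turning axis, 76 mm above the table
- aim_ring: fixed white disc, 116 mm across and 6 mm thick, on the deck under the spout, with a red radial line and a red catch cup (32 mm across, 12 mm high, 75 mm from the axis); origin on the spout's axis at the deck, x axis along the red line towards the cup
- aim_mark (a point): where the spout tip belongs: in line with the red line, 60 mm from the axis, 76 mm above the table
- beaker: loose glass beaker, 68 mm across, 90 mm high, beside the vent unit; origin under its centre; leave alone
- bowl: loose steel bowl, 110 mm across, 45 mm high, on the other side of the vent unit; origin under its centre; leave alone
- spare_cap: loose brass cap, 26 mm across, 22 mm high, standing on the deck at the side of the slide's track; origin under its centre; leave alone
- tray: loose steel instrument tray, 240 x 130 x 30 mm, to the right; origin under its centre; leave alone
- forceps: steel forceps, 148 mm long, lying in the tray; origin under the centre; leave alone
- bottle: amber bottle, 68 mm across, 170 mm high, to the left; origin under its centre; leave alone
- pack: blue wrapped instrument pack, 150 x 100 x 40 mm, to the left; origin under its centre; leave alone

How it is judged:
On the way:
1. the spout tip is over the red line while the slide is still shut (horizontal distance between spout_tip and aim_mark below 0.009 m and x of vent_slide in the frame of vent_unit above -0.046 m), for 0.2 s.
At the end, for the whole second after the job is handed in: the spout tip is within 9 mm of the aim mark, the yellow pointer is within 6 mm of the red marker along the slide, the slide is still (under 10 mm/s) and the gripper's fingers hold it (contact force over 3 N) (horizontal distance between spout_tip and aim_mark below 0.009 m and x of slide_pointer in the frame of slide_mark between -0.006 and 0.006 m and linear speed of vent_slide below 0.01 m/s and contact force between vent_slide and the fingers above 3 N); the arm keeps its last pose, push and grip.
It fails at once if the slide is pulled more than 12 mm open while the spout is not aimed at the red line (x of vent_slide in the frame of vent_unit below -0.052 m and horizontal distance between spout_tip and aim_mark above 0.012 m).
It fails at once if a bystander (beaker, bowl, cap, tray, forceps, bottle or pack) is moved by more than 20 mm (distance of any of beaker, bowl, tray, forceps, bottle, pack, spare_cap from where it was at the start of the episode above 0.02 m).
It also fails if it takes over 45 s, if anything falls off the work surface, if the arm or the gripper's body presses on something with over 40 N, if the wrist force passes 120 N, or if a joint passes its speed limit or range.

ROBOT

A 7-joint arm with a two-finger parallel gripper is mounted at the origin on the work surface. World frame = base frame: x ahead of the robot, y to its left, z up, the work surface at z = 0. Lengths are in m, angles in rad, forces in N, time in s.
With the tool pointing down it reaches from about 0.425 to 0.875 m from the base axis. Payload 4.7 kg.
Tool frame: the origin (TCP) lies midway between the tips of the shut fingers; the grasp point (between the pads) lies 19 mm behind it (ctrl.grip_depth is the distance from the TCP to the grasp point, in m); z points along the fingers, y is the direction in which the jaws open and shut (so a half turn about z gives the same grasp; the last joint's range is limited). The gripper opens to 87 mm and grips with 3 to 60 N. Pads are 19 mm wide; open, the fingers measure 117 mm over their backs; the gripper's body (75 mm by 190 mm) begins 51 mm behind the grasp point.
Start: joints at [-1.2, 0.321, -0.07, 1.45, 0.023, 1.371, -0.057], TCP at [0.227, 0.609, 0.197] pointing down, gripper open.
Joint ranges: [-2.86, 2.86], [-0.3, 2.09], [-1.38, 1.24], [0.06, 2.45], [-1.56, 4.7], [0.09, 2.05], [-2.69, 2.69]. Speed limits (rad/s): [2.57, 2.57, 3.14, 3.14, 3.14, 3.14, 3.14].

INTERFACE

Orientations are given as a rotation vector (axis times angle).
In Python, from bench import ctrl gives the robot as it stands. The module is installed in compiled form; this text tells all that it offers.
- The arm moves only by the shell command python3 -m inch 'ROWS' [FORCE]. ROWS is JSON, a list of rows, each a list of 5 numbers: the opening, from -1 (shut) to 1 (fully open), so that 0 is half open, then the shift along the tool's x, y, z in mm, then the turn about the tool's z in rad. In form: [[fingers, tx, ty, tz, twist], ...]. A call has 1 to 5 rows; each row shifts and turns the pose as measured when the row begins, along the tool's axes as they then stand; what a row does not reach is not made up. A row lasts 1/8 s, in which the tool goes at most 62.5 mm and 10.7 degrees, less where a joint would pass 70% of its speed; a pose out of reach is approached as far as the arm can. A call is refused whole if a number of a shift passes 62.5 or a number of a turn 0.188, either way. A call with a gripper value outside its range is refused whole. The fingers move at their own pace and stop on an object; FORCE is the grip in N (left out, the last holds). Time passes only in rows, so rows that do not move let the fingers close. It gives the time, the measured TCP pose, the force and the opening at its end, in the units of the state.
- ctrl.get_state(): the state, without advancing time (a new reading comes with each control period).
- ctrl.get_image(name): name is "side" or "top" or "wrist"; returns a dict with "color" (480x640x3 uint8, red, green, blue), "range_z" (480x640 float32, m along the optical axis (not along the pixel's ray), 0 where there is no reading), "K" (3x3 intrinsics, pixels), "R" (3x3) and "t" (3): a world point X has camera coordinates R X + t. Camera axes: x right, y down, z forward; pixel columns grow to the right and rows downward; lengths in m; the calibration is good to about 2 mm. A picture is of the moment at which its call begins.
- ctrl.close_job(): hands the job in, once; it reports no verdict.
The state is a dict: "time": time; "joint_positions": joint angles; "qd": joint speeds; "joint_torque": joint torques, N m; "position": TCP position; "tool_rot": TCP orientation; "ft_force": force on the tool from outside, world axes, zero at the start; "torque": the same for the moment, N m; "grip_width": opening from 0.0 (shut) to 1.0 (fully open).
Only numpy, scipy, OpenCV 4.12 (cv2) and the standard library are available. Lean on these libraries where they do the work, as an engineer would, in place of code of your own. Each camera call takes 0.05 s, during which the arm holds its last target. There are 200 camera calls.

## Working session

There is one attempt and no reset: what is moved stays moved. The work goes in short steps, Python scripts to look and compute and a shell command to move; the robot and the scene stay as the last step left them, time stands still between calls to the robot, and variables do not carry over. Pictures are saved under pics/ and viewed, about 8 in all and at most 12, crops included, and the job is handed in when it is done.

```bash
mkdir -p pics; cat > h.py <<'E'
import numpy as np, cv2
from bench import ctrl
from scipy.spatial.transform import Rotation as Ro
def grab(n,save=None):
    d=ctrl.get_image(n)
    if save: cv2.imwrite('pics/'+save,d['color'][:,:,::-1])
    return d
def cast(d,uv,z):
    uv=np.atleast_2d(np.array(uv,float)); r=np.c_[uv,np.ones(len(uv))]@np.linalg.inv(d['K']).T@d['R']
    c=-d['R'].T@d['t']; return c+r*((z-c[2])/r[:,2])[:,None]
def cloud(d):
    v,u=np.mgrid[0:480,0:640]; z=d['range_z']; p=np.stack([u*z,v*z,z],-1)@np.linalg.inv(d['K']).T
    return (p-d['t'])@d['R']
def st():
    s=ctrl.get_state(); print(round(s['time'],2),np.round(s['position'],4),np.round(s['tool_rot'],3),np.round(s['ft_force'],1),round(s['grip_width'],3)); print(np.round(Ro.from_rotvec(s['tool_rot']).as_matrix(),3)); return s
E
python3 - <<'E'
from h import *
st()
for n in('top','side'):
    d=grab(n,n+'0.png'); print(n,-d['R'].T@d['t'])
    np.savez(n+'0.npz',**d)
E
```

```text
0.0 [0.2269 0.6085 0.1957] [-5.580e-01 -3.091e+00  3.000e-03] [-0.8  0.1 -0.2] 1.003
[[-0.937  0.349 -0.001]
 [ 0.349  0.937 -0.002]
 [-0.    -0.002 -1.   ]]
top [ 0.33332319 -0.02796947  1.47680375]
side [ 0.25741174 -0.79104257  1.01426144]
```

View pics/top0.png

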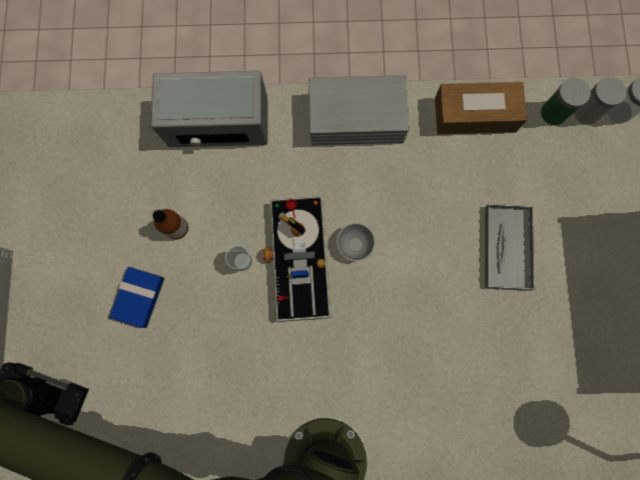

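View pics/side0.png

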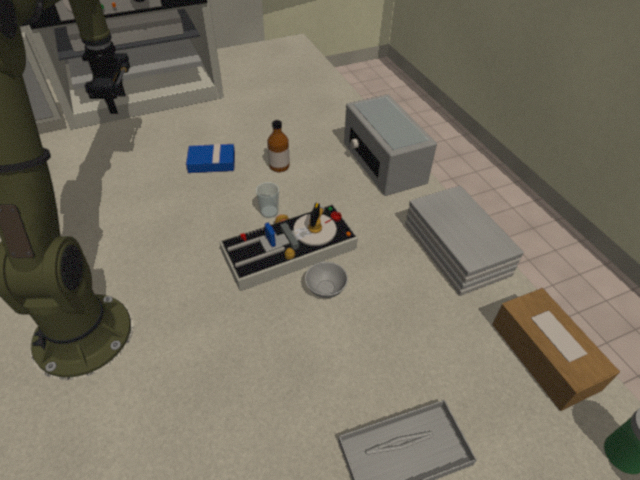

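The top view shows the unit at about columns 272–328 and rows 198–320. The paddle is near (300,274), the spout near (296,228) and the red cup near (291,204). Next I'll zoom in and measure.

```bash
python3 - <<'E'
from h import *
d=dict(np.load('top0.npz'));P=cloud(d);c=d['color']
cv2.imwrite('pics/top0c.png',cv2.resize(c[190:330,220:380,::-1],None,fx=5,fy=4.2,interpolation=cv2.INTER_CUBIC)[:600,:800])
x,y,z=P[...,0],P[...,1],P[...,2]
m=((abs(z-.05)<.008)).astype(np.uint8); m[:190]=0;m[330:]=0;m[:,:262]=0;m[:,335:]=0
m=cv2.morphologyEx(m,cv2.MORPH_OPEN,np.ones((3,3)))
pts=P[...,:2][m>0]; r=cv2.minAreaRect((pts*1000).astype(np.float32)); print('deck',r,len(pts)); print(cv2.boxPoints(r))
h=cv2.cvtColor(c,cv2.COLOR_RGB2HSV);H,S,V=[h[...,i].astype(int) for i in range(3)]
roi=np.zeros(m.shape,bool);roi[195:322,270:330]=1
for n,mm in dict(blue=(H>100)&(H<130)&(S>150),red=((H<5)|(H>175))&(S>170)&(V>80),brass=(H>12)&(H<28)&(S>120)&(V>60)).items():
    k,l,s,ce=cv2.connectedComponentsWithStats((mm&roi).astype(np.uint8))
    for i in range(1,k):
        if s[i,4]>3: print(n,s[i],ce[i].round(1),np.median(P[l==i],0).round(3),z[l==i].max().round(3))
E
```

```text
deck ((550.8602294921875, 66.27114868164062), (345.71929931640625, 172.1161346435547), 2.6464684009552) 4505
[[374.21136  144.25595 ]
 [382.1585   -27.676607]
 [727.5091   -11.713654]
 [719.56195  160.2189  ]]
blue [292 271  16   6  85] [299.6 273.6] [0.496 0.051 0.115] 0.121
red [286 200  10   9  57] [290.4 204.5] [0.701 0.08  0.055] 0.069
red [278 296  10   4  24] [281.1 297.5] [0.439 0.108 0.059] 1.477
brass [281 214  14   9  57] [286.4 218.7] [0.653 0.09  0.084] 0.136
brass [299 223   5   4   6] [300.8 224.2] [0.628 0.048 0.127] 0.133
brass [291 227  11   9  41] [294.6 231.5] [0.618 0.068 0.068] 0.091
brass [317 259   8   9  60] [320.6 262.8] [ 0.529 -0.004  0.069] 0.077
brass [287 275   4   2   5] [288.6 275.8] [0.497 0.085 0.057] 0.06
```

View pics/top0c.png

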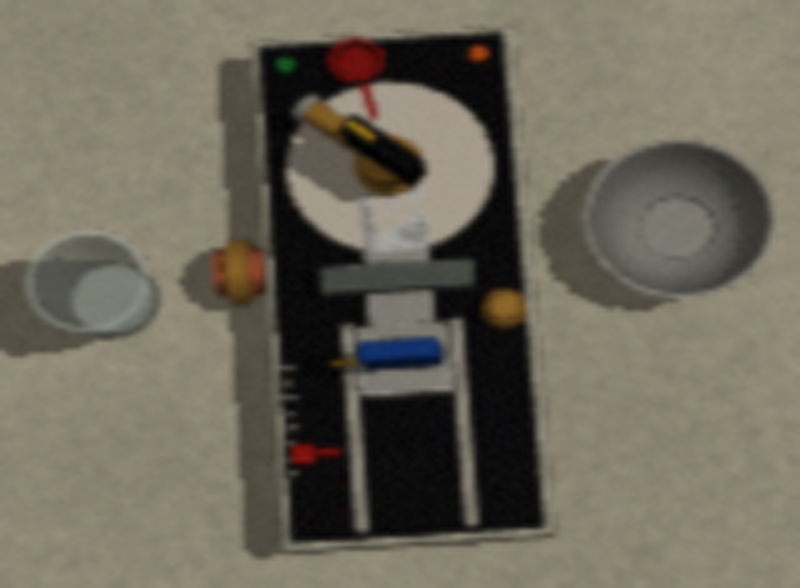

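Estimates so far:
- **Unit:** origin about (0.539, 0.055), yaw about 0.046 rad.
- **Spout:** axis about (0.629, 0.059), pointing at about 0.9 rad. The red line is at about 0.285 rad.
- **Slide:** origin about (0.499, 0.053). The pull to the mark is about 57 mm.

All of these fit the given sizes. I'll move over the spout at the current height, which is above the bottle.

```bash
python3 -m inch '[[1,-47,-31,0,0],[1,-47,-31,0,0],[1,-47,-31,0,0],[1,-47,-31,0,0],[1,-47,-31,0,0]]' 25; python3 -m inch '[[1,-47,-31,0,0],[1,-47,-31,0,0],[1,-47,-31,0,0],[1,-47,-31,0,0],[1,-47,-31,0,0]]'; python3 -c "
from h import *
st()"
```

```text
time: 0.72
position: [0.3926, 0.3786, 0.1921]
tool_rot: [-0.539, -3.091, 0.007]
ft_force: [0.7, -0.3, 0.7]
grip_width: 1.001
time: 1.35
position: [0.5646, 0.1447, 0.1908]
tool_rot: [-0.538, -3.09, 0.008]
ft_force: [0.4, -0.1, 0.4]
grip_width: 0.997
1.35 [0.5646 0.1447 0.1908] [-0.538 -3.09   0.008] [ 0.4 -0.1  0.4] 0.997
[[-0.941  0.338 -0.006]
 [ 0.338  0.941 -0.004]
 [ 0.005 -0.006 -1.   ]]
```

```bash
python3 -m inch '[[1,-45,-30,0,0],[1,-45,-30,0,0],[1,0,0,0,0.18],[1,0,0,0,0.18],[1,0,0,0,0.18]]' >/dev/null; python3 -m inch '[[1,0,0,0,0.18],[1,0,0,0,0.18],[1,0,0,0,0.18],[1,0,0,0,0.18],[1,0,0,0,0.18]]'>/dev/null; python3 -m inch '[[1,0,0,0,0.18],[1,0,0,0,0.18],[1,0,0,0,0]]'; python3 -c "
from h import *
st()
d=grab('wrist','w1.png');np.savez('w1.npz',**d);print(-d['R'].T@d['t'])"
```

```text
time: 2.98
position: [0.6284, 0.0463, 0.1829]
tool_rot: [2.804, 1.414, -0.033]
ft_force: [-0.8, -0.2, 0.5]
grip_width: 0.997
2.98 [0.6284 0.0463 0.1829] [ 2.804  1.414 -0.033] [-0.8 -0.2  0.5] 0.997
[[ 0.594  0.804 -0.018]
 [ 0.804 -0.595 -0.01 ]
 [-0.019 -0.009 -1.   ]]
[0.67623184 0.10804706 0.37057991]
```

View pics/w1.png

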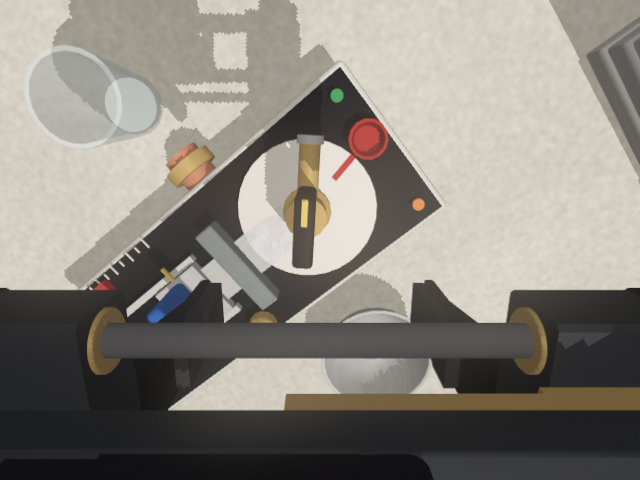

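Wrist view: the disc is centred at about (308,206), the tube end is at (311,137), the cup at (368,139), and the red line runs (335,178)–(354,156). I'll turn these into positions.

```bash
python3 - <<'E'
from h import *
d=dict(np.load('w1.npz'));c=d['color'];h=cv2.cvtColor(c,cv2.COLOR_RGB2HSV);H,S,V=[h[...,i].astype(int) for i in range(3)]
P=cloud(d);z=P[...,2]
roi=np.zeros(z.shape,bool);roi[125:285,225:400]=1
w=roi&(abs(z-.056)<.004)&(S<50)&(V>110)
pts=P[w][:,:2]*1000
(cx,cy),r=cv2.minEnclosingCircle(pts.astype(np.float32)); print('disc',cx,cy,r,len(pts))
red=roi&((H<6)|(H>174))&(S>120); yy,xx=np.where(red); 
print('cup z',np.percentile(z[red],[5,50,95]))
for nm,mm in(('line',red&(xx if 0 else (np.add.outer(np.arange(480),np.zeros(640))>160))),('cup',red)):
    v,u=np.where(mm)
    if nm=='line': v0,u0=v,u; k=(v>158)&(u<352); q=cast(d,np.c_[u,v][k],.056)
    else:
        (a,b),rr=cv2.minEnclosingCircle(np.c_[u,v][(v<157)&(u>345)].astype(np.float32)); print(a,b,rr); q=cast(d,[[a,b]],.060)
    m=q.mean(0); print(nm,m,np.degrees(np.arctan2(m[1]*1000-cy,m[0]*1000-cx)),np.hypot(m[1]*1000-cy,m[0]*1000-cx))
br=roi&(z>.07)&(z<.1)&(np.arange(480)[:,None]<180)
print('tube',np.median(P[br],0),br.sum())
q=P[br][:,:2]; 
bar=roi&(z>.120)&(z<.14); b=P[bar]; print('bar',cv2.minAreaRect((b[:,:2]*1000).astype(np.float32)),np.median(b,0))
vx=cv2.fitLine((q*1000).astype(np.float32),cv2.DIST_HUBER,0,.01,.01).ravel();print('tube line',vx,np.degrees(np.arctan2(vx[1],vx[0])))
t=cast(d,[[311,137]],.08);print('tip',t,np.degrees(np.arctan2(t[0,1]*1000-cy,t[0,0]*1000-cx)),np.hypot(t[0,1]*1000-cy,t[0,0]*1000-cx))
E
```

```text
disc 623.0635375976562 59.31305694580078 94.4549789428711 11545
cup z [0.05338292 0.05668389 0.06370991]
line [0.67010716 0.07100134 0.056     ] 13.952967351961158 48.47389816458169
366.76409912109375 141.28872680664062 22.303834915161133
cup [0.69895905 0.0773378  0.06      ] 13.359903725603912 78.00654442855738
tube [0.65707392 0.09623231 0.08430448] 993
bar ((627.7874145507812, 61.10028839111328), (49.34669876098633, 14.008647918701172), 50.25770950317383) [0.62898762 0.06249536 0.13092568]
tube line [  0.6609763   0.7504068 656.8316     95.8021   ] 48.625626
tip [[0.66636337 0.10609192 0.08      ]] 47.211786408010816 63.74274555327081
```

The bar measures 49 × 14 mm and is centred at (0.628, 0.061), pointing at 50°. The red line is at 13°, so the turn is about −37°. I'll line up and descend.

```bash
python3 -m inch '[[1,13,-9,0,0.06],[1,0,0,30,0],[1,0,0,30,0],[1,0,0,27,0],[1,0,0,0,0]]'; python3 -c "
from h import *
st()"
```

```text
time: 3.65
position: [0.6271, 0.0622, 0.0934]
tool_rot: [2.835, 1.353, -0.032]
ft_force: [-0.3, 0.8, -0.7]
grip_width: 1.005
3.65 [0.6271 0.0622 0.0934] [ 2.835  1.353 -0.032] [-0.3  0.8 -0.7] 1.005
[[ 0.629  0.777 -0.019]
 [ 0.777 -0.629 -0.009]
 [-0.019 -0.009 -1.   ]]
```

Within about 1 mm of the target. Next I'll close and turn 0.65 rad clockwise (positive twist).

```bash
python3 -m inch '[[-1,0,0,0,0],[-1,0,0,0,0],[-1,0,0,0,0],[-1,0,0,0,0],[-1,0,0,0,0]]' 25; python3 -m inch '[[-1,0,0,0,0.13],[-1,0,0,0,0.13],[-1,0,0,0,0.13],[-1,0,0,0,0.13],[-1,0,0,0,0.13]]'; python3 -c "
from h import *
st()
d=grab('wrist','w2.png');np.savez('w2.npz',**d)"
```

```text
time: 4.28
position: [0.63, 0.0624, 0.0978]
tool_rot: [2.832, 1.356, -0.022]
ft_force: [0.7, -0.3, 0.0]
grip_width: 0.516
time: 4.9
position: [0.6302, 0.0614, 0.0981]
tool_rot: [3.115, 0.349, -0.019]
ft_force: [1.3, 0.1, -1.0]
grip_width: 0.16
4.9 [0.6302 0.0614 0.0981] [ 3.115  0.349 -0.019] [ 1.3  0.1 -1. ] 0.16
[[ 0.975  0.222 -0.011]
 [ 0.221 -0.975 -0.009]
 [-0.013  0.006 -1.   ]]
```

View pics/w2.png

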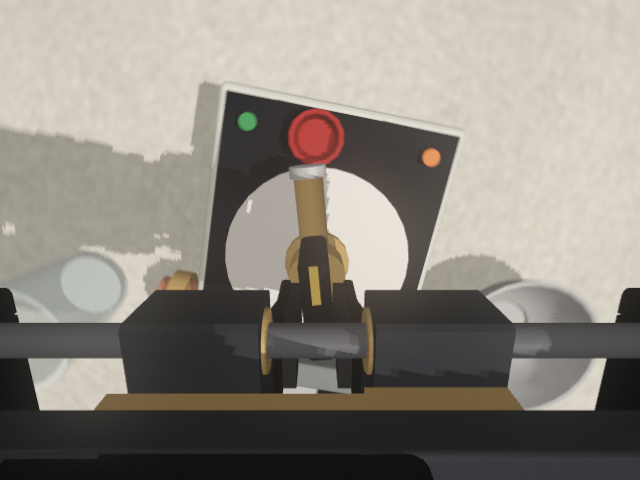

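The gripper closed slowly, so the turn ended just as the jaws met the bar. The tube end, at (308,170), is slightly left of the cup at (316,138). I'll let it seat and then measure.

```bash
python3 -m inch '[[-1,0,0,0,0],[-1,0,0,0,0],[-1,0,0,0,0]]'; cat > m.py <<'E'
from h import *
st()
d=grab('wrist','w3.png');np.savez('w3.npz',**d);c=d['color'];h=cv2.cvtColor(c,cv2.COLOR_RGB2HSV);H,S,V=[h[...,i].astype(int) for i in range(3)]
P=cloud(d);z=P[...,2];roi=np.zeros(z.shape,bool);roi[100:240,240:400]=1
v,u=np.where(roi&((H<6)|(H>174))&(S>120)&(V>60));(a,b),r=cv2.minEnclosingCircle(np.c_[u,v].astype(np.float32));cup=cast(d,[[a,b]],.061)[0];print('cup',a,b,r,cup)
t=roi&(z>.068)&(z<.1); q=P[t]; print('tube n',t.sum(),np.median(q,0))
l=cv2.fitLine((q[:,:2]*1000).astype(np.float32),cv2.DIST_HUBER,0,.01,.01).ravel();print('tube ang',np.degrees(np.arctan2(l[1],l[0]))%180)
ax=np.array([.628,.061]);
for nm,p in(('cup',cup[:2]),('tubemid',q[:,:2].mean(0)),('farend',q[q[:,0].argsort()[-40:],:2].mean(0))): print(nm,np.degrees(np.arctan2(*(p-ax)[::-1])).round(1),np.linalg.norm(p-ax).round(4))
E
python3 m.py
```

```text
time: 5.32
position: [0.6299, 0.0612, 0.0981]
tool_rot: [3.114, 0.351, -0.02]
ft_force: [0.1, -0.2, -0.4]
grip_width: 0.157
5.33 [0.6299 0.0612 0.0981] [ 3.114  0.351 -0.02 ] [ 0.1 -0.2 -0.4] 0.157
[[ 0.975  0.223 -0.012]
 [ 0.223 -0.975 -0.009]
 [-0.014  0.006 -1.   ]]
cup 314.5 136.0 28.84884262084961 [0.70091529 0.07849297 0.061     ]
tube n 2291 [0.6692262  0.07242257 0.08424256]
tube ang 16.323458
cup 13.5 0.075
tubemid 15.8 0.0424
farend 9.2 0.0606
```

View pics/w3.png

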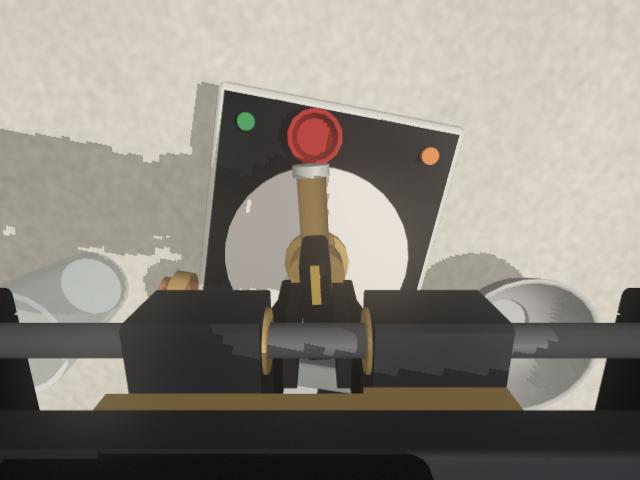

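Seated. The tube is at about 16° and the cup at 13.5°, so it's already within tolerance. I'll trim by 0.05 rad, let it rest, and release.

```bash
python3 -m inch '[[-1,0,0,0,0.05],[-1,0,0,0,0],[-1,0,0,0,0],[-1,0,0,0,0]]' 40; python3 m.py; python3 -m inch '[[1,0,0,0,0],[1,0,0,0,0],[1,0,0,0,0],[1,0,0,0,0],[1,0,0,0,0]]'; python3 -m inch '[[1,0,0,-40,0],[1,0,0,-45,0],[1,0,0,0,0]]'; python3 m.py
```

```text
time: 5.88
position: [0.63, 0.061, 0.0981]
tool_rot: [3.121, 0.275, -0.02]
ft_force: [-0.5, -1.1, -0.1]
grip_width: 0.154
5.88 [0.63   0.061  0.0981] [ 3.121  0.275 -0.02 ] [-0.5 -1.1 -0.1] 0.154
[[ 0.984  0.175 -0.012]
 [ 0.175 -0.985 -0.009]
 [-0.013  0.007 -1.   ]]
cup 307.617919921875 136.30088806152344 28.733057022094727 [0.70088657 0.07867531 0.061     ]
tube n 2291 [0.66972509 0.07008862 0.08424974]
tube ang 13.430088
cup 13.6 0.075
tubemid 12.5 0.0424
farend 6.4 0.0607
time: 6.55
position: [0.6301, 0.0619, 0.0983]
tool_rot: [3.122, 0.277, -0.019]
ft_force: [0.2, -1.1, -0.2]
grip_width: 0.631
time: 6.92
position: [0.6307, 0.0626, 0.1849]
tool_rot: [3.122, 0.276, -0.021]
ft_force: [0.4, 0.2, 0.8]
grip_width: 0.955
6.92 [0.6307 0.0626 0.1849] [ 3.122  0.276 -0.021] [0.4 0.2 0.8] 0.955
[[ 0.984  0.176 -0.013]
 [ 0.176 -0.984 -0.009]
 [-0.014  0.006 -1.   ]]
cup 311.1956481933594 135.8913116455078 20.592571258544922 [0.70044954 0.07871038 0.061     ]
tube n 1535 [0.66282095 0.06995954 0.08465121]
tube ang 19.42039
cup 13.7 0.0746
tubemid 12.4 0.0333
farend 7.7 0.0603
```

The spout is aimed (about 13° against 13.6°) and released. Next I'll go over the paddle, turn the jaws along the slide and part-open to clear the cover.

```bash
python3 -m inch '[[0.15,-45,-5,0,0],[0.15,-45,-5,0,0],[0.15,-44,-5,0,-0.18],[0.15,0,0,0,-0.18],[0.15,0,0,0,-0.18]]' >/dev/null; python3 -m inch '[[0.15,0,0,0,-0.18],[0.15,0,0,0,-0.18],[0.15,0,0,0,-0.18],[0.15,0,0,0,-0.18],[0.15,0,0,0,-0.18]]'; python3 - <<'E'
from h import *
st()
d=grab('wrist','w4.png');np.savez('w4.npz',**d);c=d['color'];h=cv2.cvtColor(c,cv2.COLOR_RGB2HSV);H,S,V=[h[...,i].astype(int) for i in range(3)]
P=cloud(d);z=P[...,2]
b=(H>100)&(H<130)&(S>120)&(abs(z-.116)<.005)
q=P[b];print('paddle top',cv2.minAreaRect((q[:,:2]*1000).astype(np.float32)),np.median(q,0))
for n,m in dict(red=((H<6)|(H>174))&(S>140)&(V>60)&(z>.03)&(z<.09),yel=(H>20)&(H<32)&(S>150)&(z>.03)&(z<.09)).items():
    k,l,s,ce=cv2.connectedComponentsWithStats(m.astype(np.uint8))
    for i in range(1,k):
        if s[i,4]>15: print(n,s[i],np.median(P[l==i],0).round(4))
E
```

```text
time: 8.22
position: [0.48, 0.0542, 0.1703]
tool_rot: [-2.097, -2.314, 0.06]
ft_force: [0.7, 0.1, 0.5]
grip_width: 0.572
8.22 [0.48   0.0542 0.1703] [-2.097 -2.314  0.06 ] [0.7 0.1 0.5] 0.572
[[-0.098  0.994 -0.039]
 [ 0.995  0.098 -0.016]
 [-0.012 -0.04  -0.999]]
paddle top ((497.57037353515625, 55.439170837402344), (13.18046760559082, 43.76897048950195), 3.9372847080230713) [0.49747331 0.05690967 0.11670992]
red [266 143  17  36 399] [0.4377 0.108  0.0606]
red [584 202  45  45 771] [0.707  0.0877 0.0571]
```

View pics/w4.png

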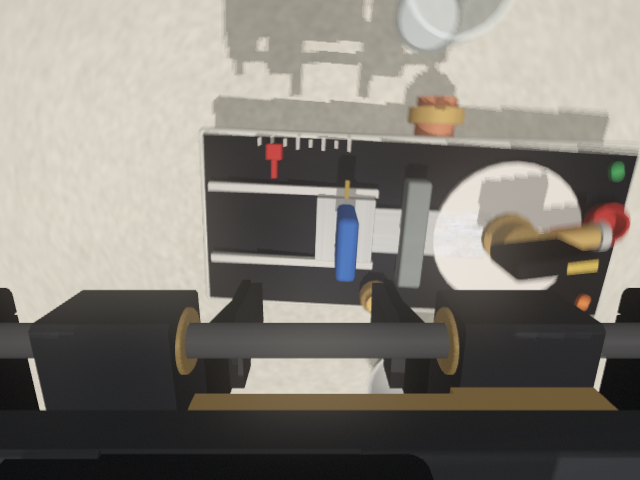

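The paddle top measures 13 × 44 mm and is centred at (0.4976, 0.0554). The spout's tube points at the cup near (605,222), the pointer tip is near (347,182) and the marker nose near (274,177). I'll work out the pull and descend onto the paddle.

```bash
python3 - <<'E'
from h import *
d=dict(np.load('w4.npz'))
a=cast(d,[[347,183]],.0605)[0];b=cast(d,[[274,175]],.0585)[0]; e=np.array([.9989,.0462,0])
print(a,b,'pull',(a-b)@e, 'ptr vs paddle along', (a-[.4976,.0554,0])@e)
E
python3 -m inch '[[0.15,0,20.5,0,0.04],[0.15,0,0,30,0],[0.15,0,0,30,0],[0.15,0,0,30,0],[0.15,0,0,0,0]]'; python3 -c "
from h import *
st()"
```

```text
[0.49560135 0.09274472 0.0605    ] [0.43834938 0.09277814 0.0585    ] pull 0.057187447266056464 ptr vs paddle along -0.00027112308126201736
time: 8.9
position: [0.4934, 0.0551, 0.0727]
tool_rot: [-2.15, -2.261, 0.07]
ft_force: [-0.1, -0.6, 0.4]
grip_width: 0.576
8.9 [0.4934 0.0551 0.0727] [-2.15  -2.261  0.07 ] [-0.1 -0.6  0.4] 0.576
[[-0.051  0.998 -0.046]
 [ 0.999  0.05  -0.018]
 [-0.016 -0.047 -0.999]]
```

```bash
python3 -m inch '[[-1,0,3,-3,0],[-1,0,0,0,0],[-1,0,0,0,0],[-1,0,0,0,0],[-1,0,0,0,0]]' 40; python3 -m inch '[[-1,0,0,0,0],[-1,0,0,0,0],[-1,0,0,0,0]]'
```

```text
time: 9.52
position: [0.4963, 0.0557, 0.0786]
tool_rot: [-2.151, -2.257, 0.069]
ft_force: [-5.3, -0.6, 0.6]
grip_width: 0.16
time: 9.9
position: [0.4962, 0.0557, 0.0786]
tool_rot: [-2.151, -2.257, 0.068]
ft_force: [-1.4, -0.1, 0.3]
grip_width: 0.154
```

Gripped. I'll pull in small rows.

```bash
python3 -m inch '[[-1,0,-12,0.5,0],[-1,0,-12,0.5,0],[-1,0,-12,0.5,0],[-1,0,-12,0.5,0],[-1,0,0,0,0]]'; cat > p.py <<'E'
from h import *
import sys
st()
d=grab('wrist','w%s.png'%sys.argv[1]);c=d['color'];h=cv2.cvtColor(c,cv2.COLOR_RGB2HSV);H,S,V=[h[...,i].astype(int) for i in range(3)]
P=cloud(d);z=P[...,2];b=(H>100)&(H<130)&(S>120)&(abs(z-.116)<.008);q=P[b]
if b.sum()>20: print('paddle',b.sum(),cv2.minAreaRect((q[:,:2]*1000).astype(np.float32)))
np.savez('p.npz',**d)
E
python3 p.py 5
```

```text
time: 10.52
position: [0.4616, 0.0541, 0.0787]
tool_rot: [2.167, 2.271, -0.029]
ft_force: [8.5, 0.3, -11.2]
grip_width: 0.156
10.53 [0.4616 0.0541 0.0787] [ 2.167  2.271 -0.029] [  8.5   0.3 -11.2] 0.156
[[-0.047  0.999 -0.011]
 [ 0.999  0.047 -0.015]
 [-0.015 -0.012 -1.   ]]
paddle 1777 ((461.7922058105469, 62.45600891113281), (13.44369125366211, 27.051860809326172), 3.6033670902252197)
```

```bash
python3 -m inch '[[-1,0,-12,-0.5,0],[-1,0,-10,-0.5,0],[-1,0,0,0,0],[-1,0,0,0,0]]'; python3 p.py 6
```

```text
time: 11.08
position: [0.4505, 0.0536, 0.0789]
tool_rot: [2.154, 2.256, 0.004]
ft_force: [8.8, 1.0, -11.9]
grip_width: 0.156
11.07 [0.4505 0.0536 0.0789] [2.154 2.256 0.004] [  8.8   1.  -11.9] 0.156
[[-0.046  0.999  0.018]
 [ 0.999  0.047 -0.014]
 [-0.014  0.017 -1.   ]]
paddle 1816 ((449.5023498535156, 62.032615661621094), (13.46014404296875, 27.161365509033203), 1.5911335945129395)
```

View pics/w6.png

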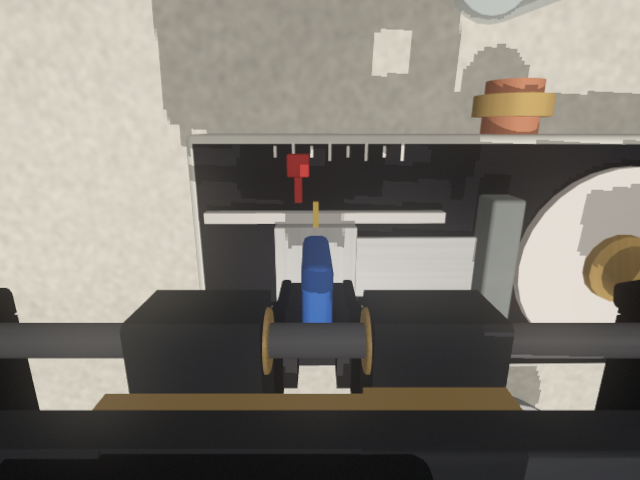

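The pointer at (316,202) is still right of the nose at (298,202).

```bash
cat >> p.py <<'E'
roi=np.zeros(z.shape,bool);roi[150:235,270:345]=1
yl=roi&(H>16)&(H<30)&(S>110)&(V>90); rd=roi&((H<6)|(H>174))&(S>120); v,u=np.where(rd); k=v>182
yv,yu=np.where(yl); e=np.array([.9989,.0462,0])
a=cast(d,np.c_[yu,yv],.0605).mean(0); b=cast(d,np.c_[u,v][k],.0585).mean(0); print(len(yu),k.sum(),a,b,'err mm',((a-b)@e*1000).round(2))
E
python3 p.py 6b; python3 -m inch '[[-1,0,-10,-0.5,0],[-1,0,-7,-0.5,0],[-1,0,0,0,0],[-1,0,0,0,0]]'; python3 p.py 7
```

```text
11.12 [0.4507 0.0535 0.0789] [2.154 2.256 0.004] [ 10.1   0.4 -11.6] 0.159
[[-0.046  0.999  0.018]
 [ 0.999  0.046 -0.014]
 [-0.014  0.017 -1.   ]]
paddle 1804 ((449.94720458984375, 61.735923767089844), (13.004794120788574, 27.682512283325195), 2.0713133811950684)
138 164 [0.44883302 0.08593263 0.0605    ] [0.43860338 0.09670464 0.0585    ] err mm 9.72
time: 11.68
position: [0.4444, 0.0533, 0.0791]
tool_rot: [2.142, 2.241, 0.037]
ft_force: [10.8, 0.5, -12.6]
grip_width: 0.156
11.68 [0.4444 0.0533 0.0791] [2.142 2.241 0.037] [ 10.8   0.5 -12.6] 0.156
[[-0.045  0.998  0.046]
 [ 0.999  0.045 -0.011]
 [-0.013  0.046 -0.999]]
paddle 1765 ((442.7928161621094, 61.32407760620117), (13.123912811279297, 27.499116897583008), 2.0265848636627197)
139 155 [0.44184175 0.08559827 0.0605    ] [0.43849831 0.09673025 0.0585    ] err mm 2.83
```

```bash
python3 -m inch '[[-1,0,-7,-0.5,0],[-1,0,0,0,0],[-1,0,0,0,0]]'; python3 p.py 8
```

```text
time: 12.1
position: [0.4452, 0.0534, 0.0792]
tool_rot: [2.134, 2.231, 0.061]
ft_force: [9.9, 0.9, -12.0]
grip_width: 0.154
12.1 [0.4452 0.0534 0.0792] [2.134 2.231 0.061] [  9.9   0.9 -12. ] 0.154
[[-0.044  0.997  0.066]
 [ 0.999  0.045 -0.009]
 [-0.012  0.066 -0.998]]
paddle 1721 ((442.9331359863281, 61.37679672241211), (13.103022575378418, 26.922943115234375), 1.9479697942733765)
144 158 [0.44210812 0.08579628 0.0605    ] [0.43867348 0.09682482 0.0585    ] err mm 2.92
```

View pics/w8.png

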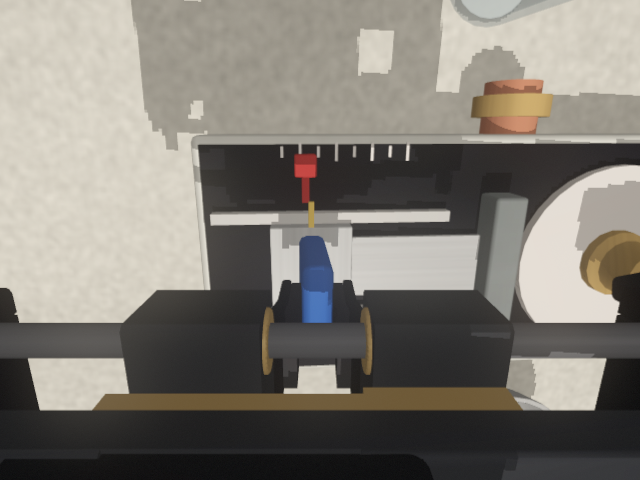

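The pointer (311,203) is 3 mm right of the nose (306,203). Part of each row is lost to the spring load, so a larger row is needed.

```bash
python3 -m inch '[[-1,0,-10,-0.5,0],[-1,0,0,0,0],[-1,0,0,0,0]]'; python3 p.py 9
```

```text
time: 12.52
position: [0.4433, 0.0533, 0.0794]
tool_rot: [2.126, 2.22, 0.085]
ft_force: [10.4, 2.3, -11.6]
grip_width: 0.156
12.53 [0.4433 0.0533 0.0794] [2.126 2.22  0.085] [ 10.4   2.3 -11.6] 0.156
[[-0.043  0.995  0.086]
 [ 0.999  0.044 -0.006]
 [-0.01   0.086 -0.996]]
paddle 1725 ((440.2840881347656, 61.22462463378906), (13.098719596862793, 27.159011840820312), 2.077796459197998)
140 147 [0.43951178 0.08552957 0.0605    ] [0.43835714 0.0970916  0.0585    ] err mm 0.62
```

Pointer error is 0.6 mm. One final check covers stability, the spout and the bystanders.

```bash
python3 - <<'E'
from h import *
d=grab('side');o=dict(np.load('side0.npz'))
im=np.vstack([cv2.resize(k['color'][120:310,170:400,::-1],None,fx=1.55,fy=1.55,interpolation=cv2.INTER_CUBIC) for k in(o,d)])
cv2.imwrite('pics/s9.png',im[:600])
for i in range(8): grab('side')
st()
E
python3 p.py 10
```

```text
13.03 [0.4435 0.0533 0.0795] [2.126 2.22  0.085] [ 11.6   1.5 -12.9] 0.162
[[-0.043  0.995  0.087]
 [ 0.999  0.044 -0.006]
 [-0.01   0.086 -0.996]]
13.03 [0.4435 0.0533 0.0795] [2.126 2.22  0.085] [ 11.6   1.5 -12.9] 0.162
[[-0.043  0.995  0.087]
 [ 0.999  0.044 -0.006]
 [-0.01   0.086 -0.996]]
paddle 1708 ((440.4959411621094, 61.23007583618164), (13.213756561279297, 27.09308433532715), 2.1749167442321777)
139 161 [0.43965966 0.08551153 0.0605    ] [0.43830555 0.09716917 0.0585    ] err mm 0.81
```

View pics/s9.png

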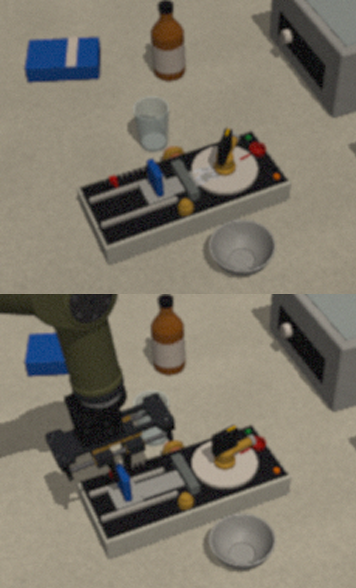

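The before and after side views show the spout at the cup, the slide held open, and the cap, bowl, bottle and pack where they were. Readings held steady over 0.5 s, so I'm handing in.

```bash
python3 -c "
from h import *
print(ctrl.close_job()); st()"
```

```text
the job is handed in; nothing more can be done
None
the job is handed in; nothing more can be done
```

The job is handed in: the spout is aimed at the red cup, and the gripper is holding the slide open at the red marker. `close_job()` gave no verdict.

- **Spout:** I turned it clockwise from about 50° to about 13° with the slide still shut. The red line and cup measured about 13.5°, which puts the tip roughly 1 mm off, against the 9 mm allowed. One fit of the tube direction after I let go read 19°. I put that down to the picture area taking in other parts, because the tube's mid-point read 12.4° and the later pictures show the tube at the cup. Two "far end" readings (6–8°) also disagreed, and I didn't follow those up.
- **Slide:** I pulled it about 57 mm. The pointer was 0.6 to 0.8 mm from the marker, against the 6 mm allowed, and steady over 0.5 s. The jaws were still on the 14 mm paddle with the grip set to 40 N.
- **Force while holding:** the tool reads about 12 N along the slide and 13 N downward, and has tilted about 5° during the pull. Both forces are far below the 120 N wrist limit.
- **Bystanders:** the before and after side pictures show the cap, bowl, bottle and pack unmoved. The beaker is partly hidden behind the arm, and the tray and forceps were outside that picture, but the arm never went near them.
- **Time:** about 13 s of the 45 s allowed.

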